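Prop the chill box lid on its stay

TASK

Open the steel chill box and prop its lid half open: swing the lid all the way up so that it holds by itself, flip the folded stay inside the box fully up to its stop, then lower the lid gently until it rests on the stay's red cross-pin, and let go. Do not let the lid fall or slam, and leave the tub in the box and the glasses, bottle, jar and bowl around it where they stand.

Things in the scene. Friction and masses are not known exactly. Their poses are not given: they have to be found in the camera images.
- box: Open-topped stainless box fixed to the worktop, 200 mm (its x) by 280 mm (its y), 100 mm high, walls 5 mm. Origin at the centre of its underside; +x points to the lid's hinge side, -x to the handle side, z up. A white tub stands inside in its +y half, the lid's stay lies folded in its -y half.
- lid (a joint): Lid angle in rad: 0 shut (level), 1.27 fully up against its stop (17 degrees short of upright, so it leans over the folded stay's pin). Its hinge is stiff: above about 1.2 rad the lid always holds by itself; below about 0.95 it falls when let go. Resting on the raised stay it reads about 0.62.
- lid_hinge (a point): Point on the lid's hinge axis (which runs along the box's y), at the middle of the lid's width, 104 mm above the worktop, at x = +95 mm of the box. Fixed to the box. The lid turns about it upwards and towards the box's +x.
- lid_handle (a point): Middle of the lid's handle: a black round bar 12 mm thick, 118 mm long, parallel to the hinge, in the lid's plane, 233 mm from the hinge, its axis 38 mm beyond the lid's front edge, held by two thin arms 55 mm either side of its middle. Moves with the lid; 104 mm above the worktop when shut. The lid weighs about 0.5 kg, is 280 mm wide, 8 mm thick.
- stay (a joint): Stay angle in rad: 0 folded (level, pointing to the box's +x), 1.57 upright, 1.66 fully up against its stop, leaning 5 degrees to the box's -x. Its hinge has light friction (about 0.03 N m): it stays where it is left.
- stay_hinge (a point): Point on the stay's hinge axis (along the box's y), at x = -45, y = -70 mm of the box, 88 mm above the worktop. Fixed to the box. The folded stay lies in a slot along the top of a grey partition, 18 mm wide, x = -61 to +41 mm, top 94 mm above the worktop: only its last 24 mm and the pin are free.
- stay_pin (a point): Centre of the red cross-pin at the stay's free end: 12 mm thick, 28 mm long along the box's y, 110 mm from the stay's hinge (bar 8 mm square). Folded, it is 88 mm above the worktop and 30 mm from rear wall and lid hinge, free at both ends and below. With the lid up, a tool coming straight down hits the lid: lean it about 40 degrees, upper part to the box's -x. Moves with the stay.
- glass_a: bystander: small clear drinking glass, 68 mm wide, 80 high, standing on the worktop near the box; origin at the centre of its underside
- glass_b: bystander: a like glass, farther off; origin at the centre of its underside
- glass_c: bystander: a like glass, farther off; origin at the centre of its underside
- sauce: bystander: red plastic bottle with white cap, 56 mm wide, 150 high; origin at the centre of its underside
- spice: bystander: amber jar, 52 mm wide, 90 high; origin at the centre of its underside
- dip: bystander: white bowl, 90 mm wide, 40 high, near the box's +y end; origin at the centre of its underside
- tub: bystander: loose white open tub, 100 x 90 x 55 mm, standing on the floor inside the box (5 mm thick) in its +y half; origin at the centre of its underside

How it is judged:
By the outcome, as a careful person would: the job done as asked, in the order asked, and still so for the second after the job is handed in, with the robot touching nothing.
It also fails if it takes over 64 s, if anything falls off the work surface, if the arm or the gripper's body presses on something with over 40 N, if the wrist force passes 120 N, or if a joint passes its speed limit or range.

ROBOT

A 6-joint arm with a two-finger parallel gripper is mounted at the origin on the work surface. World frame = base frame: x ahead of the robot, y to its left, z up, the work surface at z = 0. Lengths are in m, angles in degrees, forces in N, time in s.
With the tool pointing down it reaches from about 0.4 to 0.825 m from the base axis. Payload 7 kg.
Tool frame: the origin (TCP) lies at the very end of the fingers, on their centre line; the grasp point (between the pads) lies 19 mm behind it (ctrl.hold_point_z is the distance from the TCP to the grasp point, in m); z points along the fingers, y is the line along which they close (so a half turn about z gives the same grasp; the last joint's range is limited). The gripper opens to 88 mm and grips with 3 to 60 N. Pads are 19 mm wide; open, the fingers measure 130 mm over their backs; the gripper's body (78 mm by 193 mm) begins 47 mm behind the grasp point.
Start: joints at [92.08, 20.546, 0.682, 0, -70.136, -16.507], TCP at [0.168, 0.654, 0.227] pointing down, gripper open.
Joint ranges: [-176.03, 176.03], [-82.01, 121.73], [-58.28, 71.71], [-173.87, 95.51], [-174.79, -0.11], [-173.66, 173.66]. Speed limits (degrees/s): [136.94, 136.94, 172.46, 180, 180, 180].

INTERFACE

Orientations are given as [roll, pitch, yaw] about the fixed x, y, z axes, in that order (R = Rz(yaw) Ry(pitch) Rx(roll)).
In Python, from plant import sensors, viewer, workorder, ctrl gives the robot as it stands.
- The arm moves only by the shell command python3 -m pendant 'ROWS'. ROWS is JSON, a list of rows, each a list of 3 entries, a list of its own where there are three numbers: the opening, from -1 (shut) to 1 (fully open), so that 0 is half open, then the shift along the tool's x, y, z in m, then the turn, a rotation vector about the tool's x, y, z in degrees. A call has 1 to 10 rows; each row is the pose to reach, as a shift and turn from the pose commanded when the call began, along the tool's axes at that moment; what a row does not reach only later rows make up. A row lasts 1/12 s, in which the tool goes at most 41.7 mm and 7.16 degrees, less where a joint would pass 70% of its speed; a pose out of reach is approached as far as the arm can. A call with a gripper value outside its range is refused whole. The fingers move at their own pace and stop on an object; the grip force is fixed at half the most. Time passes only in rows, so rows that repeat a pose let the fingers close. It gives the time, the measured TCP pose, the force, the opening and the grip force at its end, in the units of the state.
- sensors.get_obs(): the state, without advancing time (a new reading comes with each control period).
- viewer.snapshot(name): name is "scene" or "side" or "wrist"; returns the picture (384x512x3 uint8, red, green, blue); there is no depth.
- viewer.camera_params(name): a dict with "fx", "fy", "cx", "cy" (pixels), "dist" ([k1, k2, p1, p2, k3] as OpenCV has them; the pictures are not rectified), "extrinsics" (4x4, takes a point from world to camera coordinates). Camera axes: x right, y up, looking along -z (the intrinsics and any distortion apply to the point x, -y, -z); pixel columns grow to the right and rows downward; lengths in m; the calibration is good to about 2 mm. A picture is of the moment at which its call begins: read the wrist's pose just before it. camera_params takes no time and is no camera call; for the wrist camera it gives the pose at the moment of the call.
- workorder.close_job(): hands the job in; it is judged then, once.
The state is a dict: "clock": time; "joint_pos": joint angles; "qvel": joint speeds; "tau": joint torques, N m; "tool_pos": TCP position; "orientation": TCP orientation; "force": force on the tool from outside, world axes, zero at the start; "moment": the same for the moment, N m; "opening": finger opening in m; "gripper_force": force on a finger pad.
Only numpy, scipy, OpenCV 4.12 (cv2) and the standard library are available. Lean on these libraries where they do the work, as an engineer would, in place of code of your own. Each camera call takes 0.05 s, during which the arm holds its last target. There are 200 camera calls.

## Working session

There is one attempt and no reset: what is moved stays moved. The work goes in short steps, Python scripts to look and compute and a shell command to move; the robot and the scene stay as the last step left them, time stands still between calls to the robot, and variables do not carry over. Pictures are saved under pics/ and viewed, at most 10 in all, crops included, and the job is handed in when it is done.

```bash
ls; mkdir -p pics
python3 - <<'E'
from plant import sensors, viewer, ctrl
import cv2, json
o=sensors.get_obs(); print({k:o[k] for k in('clock','tool_pos','orientation','force','opening')})
for n in('scene','side'):
    im=viewer.snapshot(n); cv2.imwrite(f'pics/{n}0.png',im[:,:,::-1])
    print(n,viewer.camera_params(n))
E
```

```text
pics
{'clock': 0.0, 'tool_pos': array([0.16805676, 0.65324023, 0.22561213]), 'orientation': array([ 1.79905320e+02, -6.65333012e-03, -1.44323421e+01]), 'force': array([-0.00908334, -0.07817535, -0.27225307]), 'opening': 0.08710047019192865}
scene {'fx': 375.22216454678284, 'fy': 375.22216454678284, 'cx': 253.25209879546082, 'cy': 191.01379581772795, 'dist': array([-0.0651533,  0.       ,  0.       ,  0.       ,  0.       ]), 'extrinsics': array([[ 1.11226429e-01,  9.93793892e-01, -1.54353613e-03,
        -7.64946243e-02],
       [-5.79639135e-01,  6.61352705e-02,  8.12185077e-01,
         2.71287862e-01],
       [ 8.07246651e-01, -8.94417516e-02,  5.83397821e-01,
        -1.63843346e+00],
       [ 0.00000000e+00,  0.00000000e+00,  0.00000000e+00,
         1.00000000e+00]])}
side {'fx': 413.55409014755526, 'fy': 413.55409014755526, 'cx': 258.57967197730346, 'cy': 195.25469044709445, 'dist': array([-0.14755359,  0.        ,  0.        ,  0.        ,  0.        ]), 'extrinsics': array([[ 0.97872599, -0.20476188,  0.012962  , -0.56855069],
       [ 0.09239485,  0.49627634,  0.86323403, -0.14548738],
       [-0.18319015, -0.84367196,  0.50463749, -1.09149062],
       [ 0.        ,  0.        ,  0.        ,  1.        ]])}
```

View pics/scene0.png

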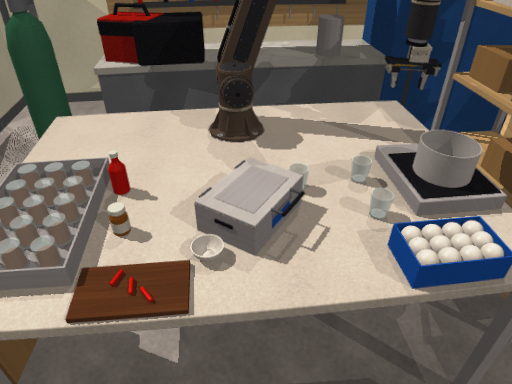

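View pics/side0.png

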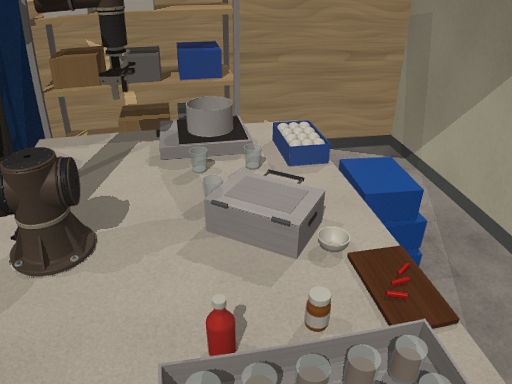

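The scene view shows the closed box at about (250,203), with the black handle on its right at (288,205) and glass_a behind it at (298,175). The side view shows the box at (265,210), handle at (284,177), hinges in front at (220,204) and (275,237), and glass_a at (213,187). I'll zoom in for the corners.

Run:
```python
import cv2,numpy as np
a=cv2.imread('pics/scene0.png')[150:275,185:315]; b=cv2.imread('pics/side0.png')[160:260,195:325]
a=cv2.resize(a,None,fx=4.6,fy=4.6,interpolation=cv2.INTER_CUBIC)
b=cv2.resize(b,None,fx=6,fy=6,interpolation=cv2.INTER_CUBIC)
cv2.imwrite('pics/a.png',a);cv2.imwrite('pics/b.png',b);print(a.shape,b.shape)
```

```text
(575, 598, 3) (600, 780, 3)
```

View pics/a.png

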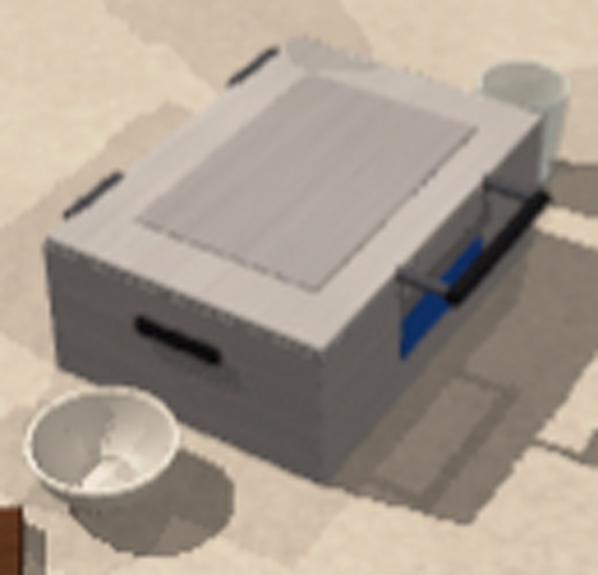

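View pics/b.png

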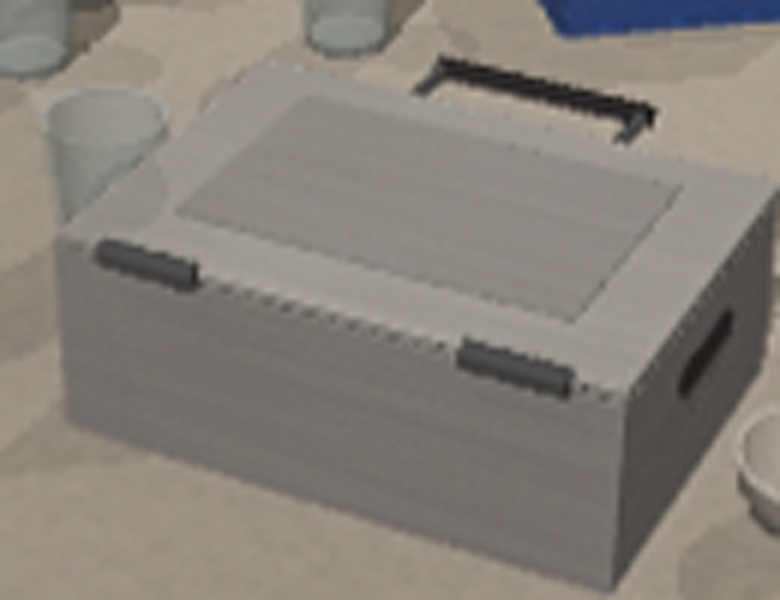

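The crops give clear lid corners, base corners and handle ends, with glass_a at the box's -y end near the robot. Next I fit the box pose from these points.

```bash
cat > h.py <<'E'
import numpy as np, cv2, json
from scipy.optimize import least_squares
from scipy.spatial.transform import Rotation as Rn
from plant import sensors, viewer
def proj(P,c):
    E=c['extrinsics']; q=np.atleast_2d(P)@E[:3,:3].T+E[:3,3]; q=q*[1,-1,-1]
    K=np.array([[c['fx'],0,c['cx']],[0,c['fy'],c['cy']],[0,0,1]])
    return cv2.projectPoints(q.reshape(-1,1,3),np.zeros(3),np.zeros(3),K,np.array(c['dist']))[0][:,0]
def boxT():
    return json.load(open('box.json'))
def w(p):           # box mm -> world m
    x,y,a=boxT(); c,s=np.cos(a),np.sin(a); p=np.atleast_2d(p)/1000
    return np.c_[x+c*p[:,0]-s*p[:,1], y+s*p[:,0]+c*p[:,1], p[:,2]]
def Rtool(lean,mode):   # lean deg, upper part to box -x; mode 'h' closes in xz plane, 'p' closes along box y
    l=np.radians(lean); z=np.array([np.sin(l),0,-np.cos(l)])
    y=np.array([np.cos(l),0,np.sin(l)]) if mode=='h' else np.array([0,1,0.]) if mode=='p' else np.array([0,-1,0.])
    R=np.c_[np.cross(y,z),y,z]; return Rn.from_euler('z',boxT()[2])*Rn.from_matrix(R)
def rel(targets,lean,mode,depth=19,base=None):
    """targets: box-mm points to lie `depth` mm behind TCP"""
    o=sensors.get_obs(); p0=o['tool_pos']; R0=Rn.from_euler('xyz',o['orientation'],degrees=True)
    if base is not None: p0,R0=base
    print('t',round(o['clock'],2),'pos',o['tool_pos'].round(4),'F',np.round(o['force'],1),'open',round(o['opening'],4),'q',np.round(o['joint_pos'],0))
    for t in np.atleast_2d(targets):
        R=Rtool(lean,mode); p=w(t)[0]+R.as_matrix()[:,2]*depth/1000
        print(t.round(0),'->',(R0.inv().apply(p-p0)).round(4),(R0.inv()*R).as_rotvec(degrees=True).round(1))
def inbox():  # TCP in box mm and grasp point, lean
    o=sensors.get_obs(); R=Rn.from_euler('xyz',o['orientation'],degrees=True).as_matrix()
    x,y,a=boxT(); B=Rn.from_euler('z',a).as_matrix()
    f=lambda p:(B.T@(p-np.array([x,y,0]))*1000).round(1)
    print('t',round(o['clock'],2),'tcp',f(o['tool_pos']),'grasp',f(o['tool_pos']-.019*R[:,2]),'z',(B.T@R[:,2]).round(3),'y',(B.T@R[:,1]).round(3),'Fbox',(B.T@o['force']).round(1),'open',round(o['opening']*1000,1),'gf',round(float(np.max(o['gripper_force'])),1))
E
python3 - <<'E'
from h import *
A=[((320,352),(-100,140,108)),((47,240),(100,140,108)),((320,480),(-100,140,0)),((57,365),(100,140,0)),((548,115),(-100,-140,108)),((295,40),(100,-140,108)),((455,298),(-138,59,104)),((545,198),(-138,-59,104))]
B=[((58,238),(100,-140,108)),((622,395),(100,140,108)),((612,590),(100,140,0)),((68,420),(100,-140,0)),((268,62),(-100,-140,108)),((778,185),(-100,140,108)),((440,62),(-138,-59,104)),((655,110),(-138,59,104))]
S=viewer.camera_params('scene');D=viewer.camera_params('side')
ua=np.array([((u+.5)/4.6-.5+185,(v+.5)/4.6-.5+150) for (u,v),_ in A]);ub=np.array([((u+.5)/6-.5+195,(v+.5)/6-.5+160) for (u,v),_ in B])
pa=np.array([p for _,p in A],float);pb=np.array([p for _,p in B],float)
def res(q,full=False):
    json.dump(list(map(float,q)),open('box.json','w'))
    ra=proj(w(pa),S)-ua; rb=proj(w(pb),D)-ub
    return np.r_[ra.ravel(),rb.ravel()]
r=least_squares(res,[.55,.0,-1.3],loss='soft_l1');res(r.x)
print(r.x,np.degrees(r.x[2]));print(res(r.x).reshape(-1,2).round(1))
# glass a rim centre
ga=np.array([185+525/4.6,150+85/4.6]);gb=np.array([195+105/6,160+115/6])
g=least_squares(lambda p:np.r_[(proj([*p,.08],S)[0]-ga),(proj([*p,.08],D)[0]-gb)],[.4,.1]).x
x,y,a=boxT();d=g-[x,y];print('glassa',g,'box',np.cos(a)*d[0]+np.sin(a)*d[1],-np.sin(a)*d[0]+np.cos(a)*d[1])
print('handle',w([-138,0,104]))
rel([[-200,0,200],[-138-50,0,104+50],[-138,0,104]],45,'h')
E
```

```text
[ 0.60010656  0.00411465 -2.24612209] -128.693316203829
[[ 0.6 -0.1]
 [-1.1 -1.2]
 [ 0.6  2.2]
 [ 0.2  0.9]
 [-0.2  0.2]
 [-0.2 -1.3]
 [-0.3  0.7]
 [-0.2  0.3]
 [-0.8 -1.8]
 [ 0.4 -0.8]
 [-0.6  0.9]
 [-0.4  0.3]
 [-0.1 -1.4]
 [ 0.8 -0.9]
 [ 0.   0.4]
 [-0.3  0.9]]
glassa [0.4704195  0.17393513] box -0.05147137980433443 -0.20738473054813766
handle [[0.68637748 0.11182411 0.104     ]]
t 0.1 pos [0.1681 0.6533 0.2257] F [ 0.1 -1.2 -0.2] open 0.0875 q [ 92.  21.   1.  -0. -70. -17.]
[-200    0  200] -> [0.6569 0.3508 0.0397] [-44.2  -9.5  23. ]
[-188    0  154] -> [0.6519 0.3617 0.0858] [-44.2  -9.5  23. ]
[-138    0  104] -> [0.6314 0.4072 0.1358] [-44.2  -9.5  23. ]
```

Run:
```python
from h import *
S=viewer.camera_params('scene');D=viewer.camera_params('side')
for n,a,b in(('pot rim',(447,142),(209,102)),('glass',(361,160),(200,152)),('glass',(381,195),(253,147))):
    print(n,least_squares(lambda p:np.r_[proj(p,S)[0]-a,proj(p,D)[0]-b],[.5,.4,.1]).x.round(3))
b=lambda d,l:np.array([-138-d*np.sin(np.radians(l)),0,104+d*np.cos(np.radians(l))])
rel([b(150,30),b(70,30),b(0,30)],30,'h')
```

```text
pot rim [0.511 0.647 0.173]
glass [0.447 0.394 0.078]
glass [0.641 0.389 0.078]
t 0.1 pos [0.1681 0.6533 0.2257] F [ 0.1 -1.2 -0.2] open 0.0875 q [ 92.  21.   1.  -0. -70. -17.]
[-213.    0.  234.] -> [0.6638 0.3354 0.0088] [-29.5  -6.4  23.7]
[-173.    0.  165.] -> [0.6474 0.3718 0.0782] [-29.5  -6.4  23.7]
[-138.    0.  104.] -> [0.633  0.4036 0.1388] [-29.5  -6.4  23.7]
```

```bash
python3 -m pendant '[[1,[0.33,0.17,-0.05],[-15,-3,12]],[1,[0.33,0.17,-0.05],[-15,-3,12]],[1,[0.33,0.17,-0.05],[-15,-3,12]],[1,[0.33,0.17,-0.05],[-15,-3,12]],[1,[0.33,0.17,-0.05],[-15,-3,12]],[1,[0.33,0.17,-0.05],[-15,-3,12]],[1,[0.33,0.17,-0.05],[-15,-3,12]],[1,[0.33,0.17,-0.05],[-15,-3,12]],[1,[0.33,0.17,-0.05],[-15,-3,12]],[1,[0.33,0.17,-0.05],[-15,-3,12]]]'
python3 - <<'E'
from h import *
b=lambda d,l:np.array([-138-d*np.sin(np.radians(l)),0,104+d*np.cos(np.radians(l))])
rel([b(120,30),b(70,30),b(0,30)],30,'h')
E
```

```text
clock: 0.93
tool_pos: [0.4498, 0.4022, 0.2775]
orientation: [164.8, 1.3, -27.0]
force: [-1.8, 0.5, 1.1]
opening: 0.0879
gripper_force: 0.0
t 0.93 pos [0.4498 0.4022 0.2775] F [-1.8  0.5  1.1] open 0.0879 q [ 60.  22.   8.  -0. -91.   3.]
[-198.    0.  208.] -> [0.3547 0.078  0.1021] [-14.6  -3.3  11.4]
[-173.    0.  165.] -> [0.3506 0.0903 0.1504] [-14.6  -3.3  11.4]
[-138.    0.  104.] -> [0.3449 0.1074 0.218 ] [-14.6  -3.3  11.4]
```

```bash
python3 -m pendant '[[1,[0.355,0.078,0.102],[-14.6,-3.3,11.4]],[1,[0.355,0.078,0.102],[-14.6,-3.3,11.4]],[1,[0.355,0.078,0.102],[-14.6,-3.3,11.4]],[1,[0.355,0.078,0.102],[-14.6,-3.3,11.4]],[1,[0.355,0.078,0.102],[-14.6,-3.3,11.4]],[1,[0.355,0.078,0.102],[-14.6,-3.3,11.4]],[1,[0.355,0.078,0.102],[-14.6,-3.3,11.4]],[1,[0.355,0.078,0.102],[-14.6,-3.3,11.4]],[1,[0.355,0.078,0.102],[-14.6,-3.3,11.4]],[1,[0.355,0.078,0.102],[-14.6,-3.3,11.4]]]'
python3 - <<'E'
from h import *
inbox()
c=viewer.camera_params('wrist'); im=viewer.snapshot('wrist')
for p in ([-138,59,104],[-138,-59,104],[-100,140,108],[-100,-140,108],[-138,0,104]): print(p,proj(w(p),c).round(0))
cv2.imwrite('pics/w1.png',im[:,:,::-1])
b=lambda d,l:np.array([-138-d*np.sin(np.radians(l)),0,104+d*np.cos(np.radians(l))])
rel([b(70,30),b(0,30)],30,'h')
E
```

```text
clock: 1.77
tool_pos: [0.7172, 0.1506, 0.1855]
orientation: [149.7, 0.2, -38.8]
force: [-1.7, -0.5, -1.6]
opening: 0.0876
gripper_force: 0.0
t 1.77 tcp [-1.875e+02 -1.000e-01  1.855e+02] grasp [-1.971e+02 -1.000e-01  2.019e+02] z [ 0.505 -0.003 -0.863] y [ 0.863 -0.     0.505] Fbox [ 1.5 -1.  -1.6] open 87.6 gf 0.0
[-138, 59, 104] [[258. 119.]]
[-138, -59, 104] [[258. 268.]]
[-100, 140, 108] [[309.  -1.]]
[-100, -140, 108] [[295. 339.]]
[-138, 0, 104] [[258. 198.]]
t 1.82 pos [0.7161 0.1525 0.1862] F [-1.3 -1.1  0.2] open 0.0874 q [  32.   44.   25.   10. -100.   18.]
[-173.    0.  165.] -> [0.0023 0.0023 0.0454] [0.3 0.2 0. ]
[-138.    0.  104.] -> [0.0026 0.0019 0.1153] [0.3 0.2 0. ]
```

View pics/w1.png

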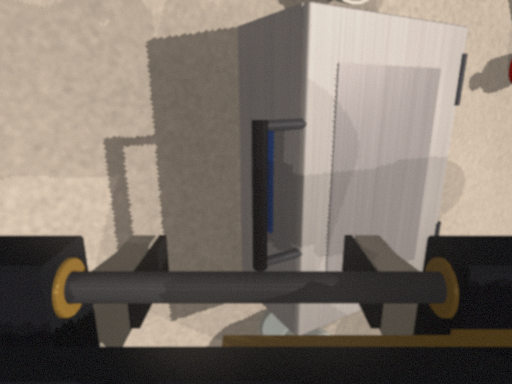

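The wrist view shows the handle bar at column ~261, rows 120–268. That is within 3 px of the prediction and centred between the fingers, so I'll descend.

```bash
python3 -m pendant '[[1,[0.002,0.003,0.03],[0,0,0]],[1,[0.002,0.003,0.06],[0,0,0]],[1,[0.002,0.003,0.085],[0,0,0]],[1,[0.002,0.003,0.1],[0,0,0]],[1,[0.002,0.003,0.11],[0,0,0]],[1,[0.002,0.003,0.112],[0,0,0]],[1,[0.002,0.003,0.112],[0,0,0]]]'
python3 - <<'E'
from h import *
inbox()
E
```

```text
clock: 2.4
tool_pos: [0.68, 0.1104, 0.0946]
orientation: [150.0, 0.0, -38.4]
force: [-0.2, 0.2, 1.1]
opening: 0.0876
gripper_force: 0.0
t 2.4 tcp [-132.9   -4.1   94.6] grasp [-142.4   -4.1  111. ] z [ 0.5    0.002 -0.866] y [0.866 0.005 0.5  ] Fbox [-0.  -0.3  1.1] open 87.6 gf 0.0
```

```bash
python3 -m pendant '[[-1,[0,0,0],[0,0,0]],[-1,[0,0,0],[0,0,0]],[-1,[0,0,0],[0,0,0]],[-1,[0,0,0],[0,0,0]],[-1,[0,0,0],[0,0,0]],[-1,[0,0,0],[0,0,0]],[-1,[0,0,0],[0,0,0]],[-1,[0,0,0],[0,0,0]]]'
python3 - <<'E'
from h import *
inbox()
E
```

```text
clock: 3.07
tool_pos: [0.6801, 0.11, 0.0945]
orientation: [150.0, 0.0, -38.4]
force: [0.4, -0.0, -0.6]
opening: 0.0398
gripper_force: 0.0
t 3.07 tcp [-132.7   -3.8   94.5] grasp [-142.2   -3.8  111. ] z [ 0.5    0.001 -0.866] y [0.866 0.004 0.5  ] Fbox [-0.3  0.4 -0.6] open 39.8 gf 0.0
```

```bash
python3 -m pendant '[[-1,[0,0,0.005],[0,0,0]],[-1,[0,0,0.005],[0,0,0]],[-1,[0,0,0.005],[0,0,0]],[-1,[0,0,0.005],[0,0,0]],[-1,[0,0,0.005],[0,0,0]],[-1,[0,0,0.005],[0,0,0]],[-1,[0,0,0.005],[0,0,0]],[-1,[0,0,0.005],[0,0,0]]]'
python3 - <<'E'
from h import *
inbox()
# lid opening arc: bar displacement from closed, in tool axes (lean fixed 30)
l=np.radians(30);z=np.array([np.sin(l),-np.cos(l)]);y=np.array([np.cos(l),np.sin(l)])
for a in np.r_[.1:1.3:.1,1.27,1.285]:
    d=233*np.array([1-np.cos(a),np.sin(a)]); print(round(a,3),'y',round(d@y/1000,4),'z',round(d@z/1000,4))
E
```

```text
clock: 3.73
tool_pos: [0.6773, 0.1066, 0.0909]
orientation: [149.8, 0.1, -38.5]
force: [-3.8, -3.9, 3.3]
opening: 0.0113
gripper_force: 30.0
t 3.73 tcp [-128.3   -3.8   90.9] grasp [-137.8   -3.8  107.3] z [ 0.503  0.    -0.864] y [0.864 0.004 0.503] Fbox [ 5.5 -0.5  3.3] open 11.3 gf 30.0
0.1 y 0.0126 z -0.0196
0.2 y 0.0272 z -0.0378
0.3 y 0.0434 z -0.0544
0.4 y 0.0613 z -0.0694
0.5 y 0.0806 z -0.0825
0.6 y 0.101 z -0.0936
0.7 y 0.1225 z -0.1026
0.8 y 0.1448 z -0.1094
0.9 y 0.1676 z -0.114
1.0 y 0.1908 z -0.1162
1.1 y 0.2141 z -0.1162
1.2 y 0.2372 z -0.1138
1.27 y 0.2533 z -0.1107
1.285 y 0.2567 z -0.1099
```

```bash
python3 -m pendant '[[-1,[0,0.006,-0.01],[0,0,0]],[-1,[0,0.0126,-0.0196],[0,0,0]],[-1,[0,0.0197,-0.029],[0,0,0]],[-1,[0,0.0272,-0.0378],[0,0,0]],[-1,[0,0.0352,-0.0463],[0,0,0]],[-1,[0,0.0434,-0.0544],[0,0,0]],[-1,[0,0.0522,-0.0621],[0,0,0]],[-1,[0,0.0613,-0.0694],[0,0,0]],[-1,[0,0.0708,-0.0762],[0,0,0]],[-1,[0,0.0806,-0.0825],[0,0,0]]]'
python3 - <<'E'
from h import *
inbox()
E
```

```text
clock: 4.57
tool_pos: [0.6609, 0.086, 0.2031]
orientation: [150.1, 0.0, -38.4]
force: [-0.3, -1.6, -5.9]
opening: 0.0108
gripper_force: 30.0
t 4.57 tcp [-101.9   -3.7  203.1] grasp [-111.4   -3.7  219.6] z [ 0.499  0.002 -0.867] y [0.867 0.004 0.499] Fbox [ 1.4  0.7 -5.9] open 10.8 gf 30.0
```

```bash
python3 -m pendant '[[-1,[0,0.0101,-0.0058],[0,0,0]],[-1,[0,0.0204,-0.0111],[0,0,0]],[-1,[0,0.0311,-0.0159],[0,0,0]],[-1,[0,0.0419,-0.0201],[0,0,0]],[-1,[0,0.053,-0.0238],[0,0,0]],[-1,[0,0.0642,-0.0269],[0,0,0]],[-1,[0,0.0756,-0.0295],[0,0,0]],[-1,[0,0.087,-0.0315],[0,0,0]],[-1,[0,0.0986,-0.0329],[0,0,0]],[-1,[0,0.1102,-0.0337],[0,0,0]]]'; python3 -m pendant '[[-1,[0,0.0117,-0.0003],[0,0,0]],[-1,[0,0.0233,0],[0,0,0]],[-1,[0,0.0349,0.001],[0,0,0]],[-1,[0,0.0464,0.0024],[0,0,0]],[-1,[0,0.0579,0.0044],[0,0,0]],[-1,[0,0.0625,0.0055],[0,0,0]],[-1,[0,0.0625,0.0055],[0,0,0]],[-1,[0,0.0625,0.0055],[0,0,0]]]';python3 - <<'E'
from h import *
inbox()
E
```

```text
clock: 5.4
tool_pos: [0.6125, 0.0247, 0.2885]
orientation: [150.2, -0.1, -38.4]
force: [1.1, 6.0, 1.3]
opening: 0.0112
gripper_force: 30.0
clock: 6.07
tool_pos: [0.5763, -0.0211, 0.3146]
orientation: [150.0, -0.0, -38.5]
force: [-2.4, 5.6, 8.1]
opening: 0.0106
gripper_force: 30.0
t 6.07 tcp [ 34.6  -2.9 314.6] grasp [ 25.1  -2.9 331.1] z [ 0.5    0.002 -0.866] y [0.866 0.003 0.5  ] Fbox [-2.9 -5.3  8.1] open 10.6 gf 30.0
```

```bash
python3 -m pendant '[[1,[0,0,0],[0,0,0]],[1,[0,0,0],[0,0,0]],[1,[0,0,0],[0,0,0]],[1,[0,0,0],[0,0,0]],[1,[0,0,-0.03],[0,0,0]],[1,[0,0,-0.06],[0,0,0]],[1,[0,0,-0.1],[0,0,0]],[1,[0,0,-0.1],[0,0,0]]]';python3 - <<'E'
from h import *
inbox()
for n in('scene','side'):
    im=viewer.snapshot(n)[130:270,185:335] if n=='scene' else viewer.snapshot(n)[90:260,180:330]
    cv2.imwrite(f'pics/{n}2.png',cv2.resize(im[:,:,::-1],None,fx=2.6,fy=2.6,interpolation=cv2.INTER_CUBIC))
a=cv2.imread('pics/scene2.png');b=cv2.imread('pics/side2.png')
b=cv2.resize(b,None,fx=a.shape[0]/b.shape[0],fy=a.shape[0]/b.shape[0]);cv2.imwrite('pics/c2.png',np.hstack([a,b]))
for m in('p','m'):
  for L in (40,):
    l=np.radians(L); rel([[65-150*np.sin(l),-70,88+150*np.cos(l)],[65-80*np.sin(l),-70,88+80*np.cos(l)],[65,-70,88]],L,m,10)
E
```

```text
clock: 6.73
tool_pos: [0.6106, 0.02, 0.4047]
orientation: [150.3, -0.3, -38.4]
force: [-1.5, -0.7, 0.3]
opening: 0.0587
gripper_force: 0.0
t 6.73 tcp [-19.   -1.7 404.7] grasp [-28.4  -1.9 421.2] z [ 0.496  0.007 -0.868] y [0.868 0.002 0.496] Fbox [ 1.5 -0.7  0.3] open 58.7 gf 0.0
t 6.83 pos [0.6086 0.0192 0.3998] F [ 0.2 -0.7 -1.7] open 0.0666 q [  28.   25.   18.   13. -110.   26.]
[-31. -70. 203.] -> [-0.0672 -0.1092  0.1732] [ -7.8  -8.  -89.5]
[ 14. -70. 149.] -> [-0.0674 -0.0969  0.2422] [ -7.8  -8.  -89.5]
[ 65. -70.  88.] -> [-0.0676 -0.0829  0.3209] [ -7.8  -8.  -89.5]
t 6.83 pos [0.6086 0.0192 0.3998] F [ 0.2 -0.7 -1.7] open 0.0666 q [  28.   25.   18.   13. -110.   26.]
[-31. -70. 203.] -> [-0.0672 -0.1092  0.1732] [-8.   7.8 90. ]
[ 14. -70. 149.] -> [-0.0674 -0.0969  0.2422] [-8.   7.8 90. ]
[ 65. -70.  88.] -> [-0.0676 -0.0829  0.3209] [-8.   7.8 90. ]
```

View pics/c2.png

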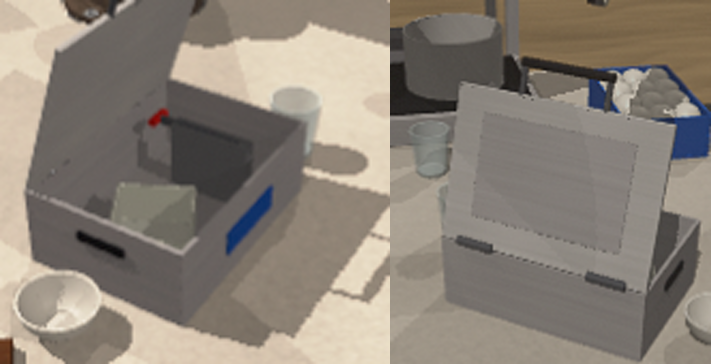

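The lid is standing up on its own. The red pin is at scene crop (158,118), about px (246,175), and the tub and glass_a are untouched. Next I back off from the handle and roll the tool 90°.

```bash
python3 -m pendant '[[0,[-0.067,-0.052,-0.03],[-8,7.8,90]],[0,[-0.067,-0.052,-0.03],[-8,7.8,90]],[0,[-0.067,-0.052,-0.03],[-8,7.8,90]],[0,[-0.067,-0.052,-0.03],[-8,7.8,90]],[0,[-0.067,-0.052,-0.03],[-8,7.8,90]],[0,[-0.067,-0.052,-0.03],[-8,7.8,90]],[0,[-0.067,-0.052,-0.03],[-8,7.8,90]],[0,[-0.067,-0.052,-0.03],[-8,7.8,90]],[0,[-0.067,-0.052,-0.03],[-8,7.8,90]],[0,[-0.067,-0.052,-0.03],[-8,7.8,90]]]';python3 - <<'E'
from h import *
inbox()
S=viewer.camera_params('scene');print('pin pred',proj(w([65,-70,88]),S),proj(w([65,-56,88]),S),'seen ~245.8,175.4')
o=sensors.get_obs();R=Rn.from_euler('xyz',o['orientation'],degrees=True).as_matrix();E=viewer.camera_params('wrist')['extrinsics'];cw=-E[:3,:3].T@E[:3,3]
print('cam in tool',(R.T@(cw-o['tool_pos'])).round(3), 'look',(R.T@-E[2,:3]).round(2))
l=np.radians(40); rel([[65-d*np.sin(l),-70,88+d*np.cos(l)] for d in (170,120,80,0)],40,'m',10)
E
```

```text
clock: 7.67
tool_pos: [0.5923, 0.1069, 0.3983]
orientation: [167.0, -36.4, -105.3]
force: [1.0, 0.8, 0.1]
opening: 0.044
gripper_force: 0.0
t 7.67 tcp [-75.3 -70.4 398.3] grasp [-87.1 -70.8 413.2] z [ 0.62   0.023 -0.784] y [ 0.264 -0.947  0.181] Fbox [-1.2  0.3  0.1] open 44.0 gf 0.0
pin pred [[245.8337281  175.12401247]] [[243.37283912 177.21054654]] seen ~245.8,175.4
cam in tool [ 0.074 -0.001 -0.158] look [-0.28  0.    0.96]
t 7.67 pos [0.5923 0.1069 0.3983] F [1.  0.8 0.1] open 0.044 q [  36.   30.   22.   12. -118.  -53.]
[-44. -70. 218.] -> [-0.0837 -0.0245  0.1704] [-1.6  1.4 18.6]
[-12. -70. 180.] -> [-0.0827 -0.023   0.2204] [-1.6  1.4 18.6]
[ 14. -70. 149.] -> [-0.0819 -0.0217  0.2604] [-1.6  1.4 18.6]
[ 65. -70.  88.] -> [-0.0803 -0.0193  0.3403] [-1.6  1.4 18.6]
```

```bash
python3 -m pendant '[[0,[-0.082,-0.022,0.25],[-1.6,1.4,18.6]],[0,[-0.082,-0.022,0.25],[-1.6,1.4,18.6]],[0,[-0.082,-0.022,0.25],[-1.6,1.4,18.6]],[0,[-0.082,-0.022,0.25],[-1.6,1.4,18.6]],[0,[-0.082,-0.022,0.25],[-1.6,1.4,18.6]],[0,[-0.082,-0.022,0.25],[-1.6,1.4,18.6]],[0,[-0.082,-0.022,0.25],[-1.6,1.4,18.6]],[0,[-0.082,-0.022,0.25],[-1.6,1.4,18.6]],[0,[-0.082,-0.022,0.25],[-1.6,1.4,18.6]]]';python3 - <<'E'
from h import *
inbox()
c=viewer.camera_params('wrist'); im=viewer.snapshot('wrist'); cv2.imwrite('pics/w2.png',im[:,:,::-1])
print(proj(w([[65,-70,88],[65,-56,88],[65,-84,88]]),c).round(0))
hsv=cv2.cvtColor(im,cv2.COLOR_RGB2HSV); m=((hsv[...,0]<8)|(hsv[...,0]>172))&(hsv[...,1]>150)&(hsv[...,2]>60); v,u=np.nonzero(m); print('red',u.mean(),v.mean(),u.min(),u.max(),v.min(),v.max(),m.sum())
l=np.radians(40); rel([[65-d*np.sin(l),-70,88+d*np.cos(l)] for d in (80,40,0)],40,'m',10)
E
```

```text
clock: 8.42
tool_pos: [0.5374, 0.0378, 0.1502]
orientation: [179.7, -40.0, -128.3]
force: [-0.1, 0.3, 0.7]
opening: 0.0435
gripper_force: 0.0
t 8.42 tcp [ 12.9 -70.  150.2] grasp [  0.7 -70.  164.8] z [ 0.642 -0.    -0.766] y [ 0.004 -1.     0.004] Fbox [-0.2 -0.3  0.7] open 43.5 gf 0.0
[[255. 203.]
 [236. 203.]
 [274. 203.]]
red 254.45929018789144 200.20041753653445 236 272 194 208 479
t 8.47 pos [0.5384 0.0385 0.1512] F [0.4 0.5 1.9] open 0.0437 q [ 33.  32.  -8.  11. -89. -76.]
[ 14. -70. 149.] -> [0.0003 0.0003 0.0127] [-0.1  0.2  0.3]
[ 39. -70. 119.] -> [0.0004 0.0004 0.0527] [-0.1  0.2  0.3]
[ 65. -70.  88.] -> [0.0005 0.0004 0.0927] [-0.1  0.2  0.3]
```

View pics/w2.png

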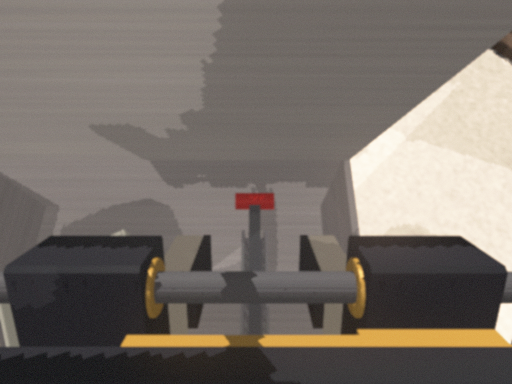

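The red pin is at (254,200), centred between the fingers and within 3 px of the prediction. I'll go in along the tool axis.

```bash
python3 -m pendant '[[0,[0.002,0,0.025],[0,0,0]],[0,[0.002,0,0.045],[0,0,0]],[0,[0.002,0,0.06],[0,0,0]],[0,[0.002,0,0.072],[0,0,0]],[0,[0.002,0,0.082],[0,0,0]],[0,[0.002,0,0.09],[0,0,0]],[0,[0.002,0,0.092],[0,0,0]],[0,[0.002,0,0.092],[0,0,0]]]';python3 - <<'E'
from h import *
inbox()
E
```

```text
clock: 9.13
tool_pos: [0.5004, -0.0085, 0.0814]
orientation: [179.8, -39.8, -128.3]
force: [-0.5, -0.2, 1.1]
opening: 0.0438
gripper_force: 0.0
t 9.13 tcp [ 72.2 -70.   81.4] grasp [ 60.1 -70.   96. ] z [ 0.64   0.001 -0.768] y [ 0.004 -1.     0.003] Fbox [ 0.5 -0.3  1.1] open 43.8 gf 0.0
```

```bash
python3 -m pendant '[[-1,[0,0,0],[0,0,0]],[-1,[0,0,0],[0,0,0]],[-1,[0,0,0],[0,0,0]],[-1,[0,0,0],[0,0,0]],[-1,[0,0,0],[0,0,0]]]';python3 - <<'E'
from h import *
inbox()
# stay arc in tool axes from folded (lean 40, mode m: x=(c,s), z=(s,-c) in box xz)
l=np.radians(40);x=np.array([np.cos(l),np.sin(l)]);z=np.array([np.sin(l),-np.cos(l)])
for a in np.r_[.1:1.61:.1,1.66,1.7]:
    d=110*np.array([np.cos(a)-1,np.sin(a)]); print(round(a,2),'x',round(d@x/1000,4),'z',round(d@z/1000,4))
E
```

```text
clock: 9.55
tool_pos: [0.5008, -0.0085, 0.0813]
orientation: [179.8, -39.8, -128.3]
force: [3.4, -1.1, 1.2]
opening: 0.0274
gripper_force: 30.0
t 9.55 tcp [ 71.9 -69.6  81.3] grasp [ 59.7 -69.6  95.9] z [ 0.64   0.001 -0.769] y [ 0.005 -1.     0.002] Fbox [-1.3  3.3  1.2] open 27.4 gf 30.0
0.1 x 0.0066 z -0.0088
0.2 x 0.0124 z -0.0182
0.3 x 0.0171 z -0.0281
0.4 x 0.0209 z -0.0384
0.5 x 0.0236 z -0.0491
0.6 x 0.0252 z -0.0599
0.7 x 0.0257 z -0.0709
0.8 x 0.0252 z -0.0819
0.9 x 0.0235 z -0.0928
1.0 x 0.0208 z -0.1034
1.1 x 0.017 z -0.1137
1.2 x 0.0122 z -0.1236
1.3 x 0.0064 z -0.133
1.4 x -0.0003 z -0.1417
1.5 x -0.0078 z -0.1498
1.6 x -0.016 z -0.157
1.66 x -0.0213 z -0.1609
1.7 x -0.025 z -0.1634
```

```bash
cat > arc.py <<'E'
from h import *
import sys
def stay(a0,a1,n,lean0,lean1):
    out=[]
    for k in range(n+1):
        f=k/n;a=a0+f*(a1-a0);L=np.radians(lean0+f*(lean1-lean0))
        p=np.array([110*np.cos(a),110*np.sin(a)])+8.7*np.array([np.sin(L),-np.cos(L)]); out.append((a,L,p))
    L0=out[0][1];x=np.array([np.cos(L0),np.sin(L0)]);z=np.array([np.sin(L0),-np.cos(L0)])
    for a,L,p in out[1:]:
        d=(p-out[0][2])/1000; print(round(a,2),(d@x).round(4),(d@z).round(4),np.degrees(L-L0).round(1))
E
python3 - <<'E'
from arc import *
stay(0,.6,10,40,52);print();stay(.6,1.4,10,52,52);print();stay(1.4,1.68,6,52,52)
E
```

```text
0.06 0.0043 -0.0052 1.2
0.12 0.0082 -0.0106 2.4
0.18 0.0118 -0.0162 3.6
0.24 0.0151 -0.0221 4.8
0.3 0.018 -0.0281 6.0
0.36 0.0206 -0.0343 7.2
0.42 0.0228 -0.0406 8.4
0.48 0.0246 -0.047 9.6
0.54 0.026 -0.0535 10.8
0.6 0.027 -0.0601 12.0

0.68 0.0023 -0.0085 0.0
0.76 0.004 -0.0171 0.0
0.84 0.0049 -0.0259 0.0
0.92 0.0052 -0.0347 0.0
1.0 0.0047 -0.0435 0.0
1.08 0.0035 -0.0522 0.0
1.16 0.0017 -0.0608 0.0
1.24 -0.0009 -0.0692 0.0
1.32 -0.0041 -0.0774 0.0
1.4 -0.0079 -0.0853 0.0

1.45 -0.0025 -0.0045 0.0
1.49 -0.0053 -0.0088 0.0
1.54 -0.0082 -0.013 0.0
1.59 -0.0113 -0.0171 0.0
1.63 -0.0147 -0.021 0.0
1.68 -0.0181 -0.0248 0.0
```

```bash
python3 -m pendant '[[-1,[0.0043,0,-0.0052],[0,1.2,0]],[-1,[0.0082,0,-0.0106],[0,2.4,0]],[-1,[0.0118,0,-0.0162],[0,3.6,0]],[-1,[0.0151,0,-0.0221],[0,4.8,0]],[-1,[0.018,0,-0.0281],[0,6,0]],[-1,[0.0206,0,-0.0343],[0,7.2,0]],[-1,[0.0228,0,-0.0406],[0,8.4,0]],[-1,[0.0246,0,-0.047],[0,9.6,0]],[-1,[0.026,0,-0.0535],[0,10.8,0]],[-1,[0.027,0,-0.0601],[0,12,0]]]';python3 - <<'E'
from h import *
inbox()
E
```

```text
clock: 10.38
tool_pos: [0.5117, 0.0053, 0.1445]
orientation: [179.7, -51.8, -128.2]
force: [3.1, -2.5, -3.4]
opening: 0.0275
gripper_force: 30.0
t 10.38 tcp [ 54.4 -69.7 144.5] grasp [ 39.5 -69.8 156.2] z [ 0.786  0.002 -0.618] y [ 0.004 -1.     0.003] Fbox [-0.   4.  -3.4] open 27.5 gf 30.0
```

```bash
python3 -m pendant '[[-1,[0.0023,0,-0.0085],[0,0,0]],[-1,[0.004,0,-0.0171],[0,0,0]],[-1,[0.0049,0,-0.0259],[0,0,0]],[-1,[0.0052,0,-0.0347],[0,0,0]],[-1,[0.0047,0,-0.0435],[0,0,0]],[-1,[0.0035,0,-0.0522],[0,0,0]],[-1,[0.0017,0,-0.0608],[0,0,0]],[-1,[-0.0009,0,-0.0692],[0,0,0]],[-1,[-0.0041,0,-0.0774],[0,0,0]],[-1,[-0.0079,0,-0.0853],[0,0,0]]]' && python3 -m pendant '[[-1,[-0.0025,0,-0.0045],[0,0,0]],[-1,[-0.0053,0,-0.0088],[0,0,0]],[-1,[-0.0082,0,-0.013],[0,0,0]],[-1,[-0.0113,0,-0.0171],[0,0,0]],[-1,[-0.0147,0,-0.021],[0,0,0]],[-1,[-0.0181,0,-0.0248],[0,0,0]],[-1,[-0.0181,0,-0.0248],[0,0,0]],[-1,[-0.0181,0,-0.0248],[0,0,0]]]';python3 - <<'E'
from h import *
inbox()
E
```

```text
clock: 11.22
tool_pos: [0.5564, 0.0618, 0.1918]
orientation: [179.7, -51.9, -128.2]
force: [0.9, -4.3, 1.9]
opening: 0.0275
gripper_force: 30.0
clock: 11.88
tool_pos: [0.5755, 0.0858, 0.1926]
orientation: [179.7, -51.8, -128.2]
force: [1.1, -1.4, 6.0]
opening: 0.0274
gripper_force: 30.0
t 11.88 tcp [-48.4 -70.3 192.6] grasp [-63.4 -70.3 204.4] z [ 0.786  0.002 -0.618] y [ 0.005 -1.     0.003] Fbox [0.4 1.7 6. ] open 27.4 gf 30.0
```

```bash
python3 -m pendant '[[-1,[-0.002,0,-0.0015],[0,0,0]],[-1,[-0.004,0,-0.003],[0,0,0]],[-1,[-0.004,0,-0.003],[0,0,0]],[-1,[-0.004,0,-0.003],[0,0,0]]]';python3 - <<'E'
from h import *
inbox()
E
```

```text
clock: 12.22
tool_pos: [0.5768, 0.0874, 0.1924]
orientation: [179.6, -52.2, -128.3]
force: [-4.7, -10.7, 8.8]
opening: 0.0275
gripper_force: 30.0
t 12.22 tcp [-50.4 -70.3 192.4] grasp [-65.4 -70.3 204. ] z [ 0.79  -0.    -0.613] y [ 0.003 -1.     0.004] Fbox [11.3  3.   8.8] open 27.5 gf 30.0
```

At the stop: a push of about 11 N moved it only 2 mm. I'll release and back off, then roll back to the handle orientation.

```bash
python3 -m pendant '[[0.2,[0,0,0],[0,0,0]],[0.2,[0,0,0],[0,0,0]],[0.2,[0,0,0],[0,0,0]],[0.2,[0,0,0],[0,0,0]],[0.2,[0,0,-0.03],[0,0,0]],[0.2,[0,0,-0.06],[0,0,0]],[0.2,[0,0,-0.1],[0,0,0]],[0.2,[0,0,-0.14],[0,0,0]],[0.2,[0,0,-0.14],[0,0,0]]]';python3 - <<'E'
from h import *
inbox()
S=viewer.camera_params('scene');D=viewer.camera_params('side')
im=viewer.snapshot('scene');hsv=cv2.cvtColor(im,cv2.COLOR_RGB2HSV); m=((hsv[...,0]<8)|(hsv[...,0]>172))&(hsv[...,1]>150)&(hsv[...,2]>60);m[:, :190]=0;m[:,330:]=0;m[:100]=0;m[260:]=0;v,u=np.nonzero(m);print('red',u.mean(),v.mean(),m.sum())
for a in(1.5,1.6,1.66): print(a,proj(w([-45+110*np.cos(a),-70,88+110*np.sin(a)]),S))
l=np.radians(35)
H=np.array([95-233*np.cos(1.27),0,104+233*np.sin(1.27)])
rel([H+d*np.array([-np.sin(l),0,np.cos(l)]) for d in(150,100,0)],35,'h',14)
E
```

```text
clock: 12.97
tool_pos: [0.6502, 0.1796, 0.2805]
orientation: [-179.9, -51.4, -128.3]
force: [-0.4, -0.5, 1.0]
opening: 0.0528
gripper_force: 0.0
t 12.97 tcp [-168.3  -70.6  280.5] grasp [-183.1  -70.8  292.4] z [ 0.781  0.006 -0.624] y [ 0.007 -1.    -0.001] Fbox [0.7 0.  1. ] open 52.8 gf 0.0
red 280.10714285714283 154.89285714285714 28
1.5 [[275.2748915  153.44895517]]
1.6 [[278.64299767 154.41340222]]
1.66 [[280.6684338  155.15702617]]
t 13.02 pos [0.6487 0.1782 0.2779] F [-0.9  1.5 -1. ] open 0.0523 q [  38.   49.   33.   13. -124.  -74.]
[-60.   0. 449.] -> [ 0.1967 -0.0699 -0.0099] [ 12.8 -13.1 -89. ]
[-31.   0. 408.] -> [ 0.1825 -0.0698  0.038 ] [ 12.8 -13.1 -89. ]
[ 26.   0. 327.] -> [ 0.154  -0.0695  0.1339] [ 12.8 -13.1 -89. ]
```

```bash
python3 -m pendant '[[1,[0.19,-0.07,0],[12.8,-13.1,-89]],[1,[0.19,-0.07,0],[12.8,-13.1,-89]],[1,[0.19,-0.07,0],[12.8,-13.1,-89]],[1,[0.19,-0.07,0],[12.8,-13.1,-89]],[1,[0.19,-0.07,0],[12.8,-13.1,-89]],[1,[0.19,-0.07,0],[12.8,-13.1,-89]],[1,[0.19,-0.07,0],[12.8,-13.1,-89]],[1,[0.19,-0.07,0],[12.8,-13.1,-89]],[1,[0.19,-0.07,0],[12.8,-13.1,-89]],[1,[0.19,-0.07,0],[12.8,-13.1,-89]]]' && python3 -m pendant '[[1,[0,0,0],[0,0,0]]]';python3 - <<'E'
from h import *
inbox();l=np.radians(35)
H=np.array([95-233*np.cos(1.27),0,104+233*np.sin(1.27)])
rel([H+d*np.array([-np.sin(l),0,np.cos(l)]) for d in(120,)],35,'h',14)
E
```

```text
clock: 13.85
tool_pos: [0.6284, 0.0393, 0.4258]
orientation: [143.5, -13.0, -52.2]
force: [0.1, -0.6, -0.0]
opening: 0.0875
gripper_force: 0.0
clock: 13.93
tool_pos: [0.6285, 0.0388, 0.4269]
orientation: [143.6, -13.0, -52.3]
force: [0.2, -0.1, 0.8]
opening: 0.0873
gripper_force: 0.0
t 13.93 tcp [-44.9   0.5 426.9] grasp [-5.660e+01 -2.000e-01  4.418e+02] z [ 0.619  0.037 -0.785] y [ 0.751 -0.319  0.578] Fbox [-0.1  0.2  0.8] open 87.3 gf 0.0
t 13.93 pos [0.6285 0.0388 0.4269] F [ 0.2 -0.1  0.8] open 0.0873 q [  30.   31.   25.   17. -119.    7.]
[-43.   0. 425.] -> [-0.0012 -0.0001  0.0168] [  2.9  -2.6 -18.6]
```

```bash
python3 -m pendant '[[1,[-0.001,0,0.017],[2.9,-2.6,-18.6]],[1,[-0.001,0,0.017],[2.9,-2.6,-18.6]],[1,[-0.001,0,0.017],[2.9,-2.6,-18.6]],[1,[-0.001,0,0.017],[2.9,-2.6,-18.6]],[1,[-0.001,0,0.017],[2.9,-2.6,-18.6]]]';python3 - <<'E'
from h import *
inbox();l=np.radians(35)
c=viewer.camera_params('wrist'); im=viewer.snapshot('wrist'); cv2.imwrite('pics/w3.png',im[:,:,::-1])
H=np.array([95-233*np.cos(1.27),0,104+233*np.sin(1.27)])
print(proj(w([H+[0,59,0],H-[0,59,0]]),c).round(0))
rel([H],35,'h',14)
E
```

```text
clock: 14.35
tool_pos: [0.6221, 0.0314, 0.4126]
orientation: [144.8, -0.4, -39.1]
force: [0.0, 0.7, 0.3]
opening: 0.0876
gripper_force: 0.0
t 14.35 tcp [-3.500e+01  1.000e-01  4.126e+02] grasp [-4.600e+01  1.000e-01  4.281e+02] z [ 0.577  0.001 -0.817] y [ 0.817 -0.01   0.576] Fbox [-0.5 -0.4  0.3] open 87.6 gf 0.0
[[256. 119.]
 [257. 263.]]
t 14.4 pos [0.6221 0.0316 0.4124] F [-0.6 -0.5 -0.8] open 0.0874 q [  29.   29.   23.   14. -116.   25.]
[ 26.   0. 327.] -> [-1.000e-04  4.000e-04  1.195e-01] [ 0.2 -0.1 -0.6]
```

View pics/w3.png

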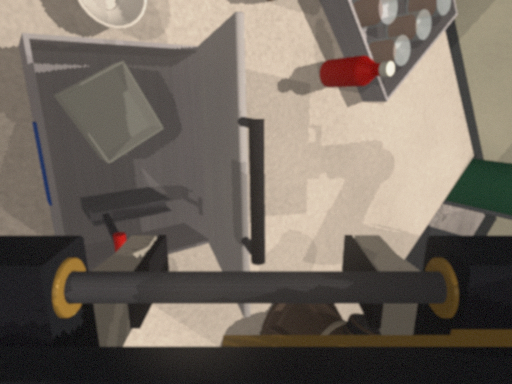

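The handle is at column 257, rows 120–263, as predicted. The lid is still fully up and the stay is raised, with its red pin at (120,240). Now I descend and grip.

```bash
python3 -m pendant '[[1,[0,0.001,0.035],[0,0,0]],[1,[0,0.001,0.065],[0,0,0]],[1,[0,0.001,0.09],[0,0,0]],[1,[0,0.001,0.107],[0,0,0]],[1,[0,0.001,0.116],[0,0,0]],[1,[0,0.001,0.12],[0,0,0]],[0,[0,0.001,0.12],[0,0,0]],[-1,[0,0.001,0.12],[0,0,0]],[-1,[0,0.001,0.12],[0,0,0]],[-1,[0,0.001,0.12],[0,0,0]]]' && python3 -m pendant '[[-1,[0,0,0],[0,0,0]],[-1,[0,0,0],[0,0,0]],[-1,[0,0,0],[0,0,0]],[-1,[0,0,0],[0,0,0]],[-1,[0,0,0],[0,0,0]],[-1,[0,0,0],[0,0,0]],[-1,[0,0,0],[0,0,0]],[-1,[0,0,0],[0,0,0]],[-1,[0,0,0],[0,0,0]],[-1,[0,0,0],[0,0,0]]]';python3 - <<'E'
from h import *
inbox()
l=np.radians(35);z=np.array([np.sin(l),-np.cos(l)]);y=np.array([np.cos(l),np.sin(l)])
P=lambda a:233*np.array([-np.cos(a),np.sin(a)])
for g in (np.linspace(1.27,.97,11),np.linspace(.97,.72,11),np.linspace(.72,.60,9)):
    for a in g[1:]: d=(P(a)-P(g[0]))/1000; print(round(a,3),(d@y).round(4),(d@z).round(4))
E
```

```text
clock: 15.23
tool_pos: [0.5793, -0.0226, 0.3159]
orientation: [144.9, -0.3, -38.9]
force: [0.2, 0.4, 0.4]
opening: 0.0666
gripper_force: 0.0
clock: 16.07
tool_pos: [0.5787, -0.0231, 0.3155]
orientation: [144.9, -0.2, -38.9]
force: [0.4, 0.7, 0.4]
opening: 0.0112
gripper_force: 30.0
t 16.07 tcp [3.460e+01 3.000e-01 3.155e+02] grasp [2.37e+01 2.00e-01 3.31e+02] z [ 0.576  0.001 -0.818] y [ 0.818 -0.005  0.576] Fbox [-0.8 -0.2  0.4] open 11.2 gf 30.0
1.24 -0.0067 -0.002
1.21 -0.0134 -0.0039
1.18 -0.0202 -0.0055
1.15 -0.0271 -0.0069
1.12 -0.034 -0.0081
1.09 -0.0409 -0.0091
1.06 -0.0478 -0.0099
1.03 -0.0548 -0.0105
1.0 -0.0618 -0.0109
0.97 -0.0687 -0.0111
0.945 -0.0058 0.0
0.92 -0.0116 0.0002
0.895 -0.0175 0.0005
0.87 -0.0233 0.0009
0.845 -0.0291 0.0015
0.82 -0.0348 0.0023
0.795 -0.0406 0.0032
0.77 -0.0463 0.0042
0.745 -0.052 0.0053
0.72 -0.0577 0.0067
0.705 -0.0034 0.0009
0.69 -0.0068 0.0018
0.675 -0.0101 0.0027
0.66 -0.0135 0.0037
0.645 -0.0168 0.0048
0.63 -0.0201 0.0059
0.615 -0.0234 0.007
0.6 -0.0267 0.0083
```

```bash
python3 -m pendant '[[-1,[0,-0.0067,-0.002],[0,0,0]],[-1,[0,-0.0134,-0.0039],[0,0,0]],[-1,[0,-0.0202,-0.0055],[0,0,0]],[-1,[0,-0.0271,-0.0069],[0,0,0]],[-1,[0,-0.034,-0.0081],[0,0,0]],[-1,[0,-0.0409,-0.0091],[0,0,0]],[-1,[0,-0.0478,-0.0099],[0,0,0]],[-1,[0,-0.0548,-0.0105],[0,0,0]],[-1,[0,-0.0618,-0.0109],[0,0,0]],[-1,[0,-0.0687,-0.0111],[0,0,0]]]' && python3 -m pendant '[[-1,[0,-0.0058,0],[0,0,0]],[-1,[0,-0.0116,0.0002],[0,0,0]],[-1,[0,-0.0175,0.0005],[0,0,0]],[-1,[0,-0.0233,0.0009],[0,0,0]],[-1,[0,-0.0291,0.0015],[0,0,0]],[-1,[0,-0.0348,0.0023],[0,0,0]],[-1,[0,-0.0406,0.0032],[0,0,0]],[-1,[0,-0.0463,0.0042],[0,0,0]],[-1,[0,-0.052,0.0053],[0,0,0]],[-1,[0,-0.0577,0.0067],[0,0,0]]]';python3 - <<'E'
from h import *
inbox()
E
```

```text
clock: 16.9
tool_pos: [0.6183, 0.0262, 0.2844]
orientation: [144.8, -0.2, -38.9]
force: [-2.4, 0.3, 0.3]
opening: 0.011
gripper_force: 30.0
clock: 17.73
tool_pos: [0.6456, 0.0596, 0.2458]
orientation: [144.9, -0.2, -38.9]
force: [-3.8, 1.8, 0.0]
opening: 0.011
gripper_force: 30.0
t 17.73 tcp [-71.7   0.8 245.8] grasp [-82.6   0.8 261.3] z [ 0.576  0.001 -0.818] y [ 0.818 -0.005  0.576] Fbox [ 1.  -4.1  0. ] open 11.0 gf 30.0
```

```bash
python3 -m pendant '[[-1,[0,-0.0034,0.0009],[0,0,0]],[-1,[0,-0.0068,0.0018],[0,0,0]],[-1,[0,-0.0101,0.0027],[0,0,0]],[-1,[0,-0.0135,0.0037],[0,0,0]],[-1,[0,-0.0168,0.0048],[0,0,0]],[-1,[0,-0.0168,0.0048],[0,0,0]],[-1,[0,-0.0168,0.0048],[0,0,0]]]' && python3 -m pendant '[[-1,[0,-0.0017,0.0005],[0,0,0]],[-1,[0,-0.0033,0.0011],[0,0,0]],[-1,[0,-0.005,0.0017],[0,0,0]],[-1,[0,-0.005,0.0017],[0,0,0]],[-1,[0,-0.005,0.0017],[0,0,0]]]';python3 - <<'E'
from h import *
inbox()
E
```

```text
clock: 18.32
tool_pos: [0.6525, 0.068, 0.2321]
orientation: [144.9, -0.2, -38.9]
force: [-1.4, 2.1, -1.9]
opening: 0.011
gripper_force: 30.0
clock: 18.73
tool_pos: [0.6543, 0.0702, 0.2282]
orientation: [144.9, -0.2, -38.9]
force: [-2.6, 2.5, -0.8]
opening: 0.011
gripper_force: 30.0
t 18.73 tcp [-85.5   1.  228.2] grasp [-96.5   1.  243.7] z [ 0.575  0.001 -0.818] y [ 0.818 -0.005  0.575] Fbox [-0.3 -3.6 -0.8] open 11.0 gf 30.0
```

```bash
python3 -m pendant '[[-1,[0,-0.001,0.0004],[0,0,0]],[-1,[0,-0.002,0.0007],[0,0,0]],[-1,[0,-0.002,0.0007],[0,0,0]],[-1,[0,-0.002,0.0007],[0,0,0]]]' && python3 -m pendant '[[-1,[0,-0.001,0.0004],[0,0,0]],[-1,[0,-0.002,0.0007],[0,0,0]],[-1,[0,-0.002,0.0007],[0,0,0]],[-1,[0,-0.002,0.0007],[0,0,0]]]';python3 - <<'E'
from h import *
inbox()
E
```

```text
clock: 19.07
tool_pos: [0.6546, 0.0705, 0.2277]
orientation: [144.8, -0.2, -38.9]
force: [-5.4, 0.8, 3.3]
opening: 0.0113
gripper_force: 30.0
clock: 19.4
tool_pos: [0.6547, 0.0706, 0.2275]
orientation: [144.7, -0.2, -38.9]
force: [-8.5, -0.6, 9.3]
opening: 0.0106
gripper_force: 30.0
t 19.4 tcp [-86.1   1.1 227.5] grasp [-97.   1. 243.] z [ 0.579  0.001 -0.816] y [ 0.816 -0.006  0.579] Fbox [ 5.8 -6.3  9.3] open 10.6 gf 30.0
```

Contact: the lid stopped on the pin with about 9 N upward. I'll ease off, release, and retreat.

```bash
python3 -m pendant '[[-1,[0,0.002,-0.0007],[0,0,0]],[-1,[0,0.002,-0.0007],[0,0,0]],[0,[0,0.002,-0.0007],[0,0,0]],[0,[0,0.002,-0.0007],[0,0,0]],[0,[0,0.002,-0.0007],[0,0,0]],[0,[0,0.002,-0.0007],[0,0,0]],[0,[0,0.002,-0.0007],[0,0,0]],[0,[0,0.002,-0.0007],[0,0,0]]]' && python3 -m pendant '[[0.2,[0,0,-0.01],[0,0,0]],[0.2,[0,0,-0.03],[0,0,0]],[0.2,[0,0,-0.06],[0,0,0]],[0.2,[0,0,-0.1],[0,0,0]],[0.2,[0,0,-0.14],[0,0,0]],[0.2,[0,0,-0.14],[0,0,0]],[0.2,[0,0,-0.14],[0,0,0]],[0.2,[0,0,-0.14],[0,0,0]]]';python3 - <<'E'
from h import *
inbox()
a=viewer.snapshot('scene')[100:275,185:335];b=viewer.snapshot('side')[90:265,180:330]
cv2.imwrite('pics/f.png',cv2.resize(np.hstack([a,b])[:,:,::-1],None,fx=2.6,fy=2.6,interpolation=cv2.INTER_CUBIC))
S=viewer.camera_params('scene');D=viewer.camera_params('side')
for th in (.55,.62,.69):
  H=np.array([[95-233*np.cos(th),y,104+233*np.sin(th)] for y in(59,-59)])
  print(th,((proj(w(H),S)-[185,100])*2.6).round(0).tolist(),((proj(w(H),D)-[30,90])*2.6).round(0).tolist())
E
```

```text
clock: 20.07
tool_pos: [0.6552, 0.0711, 0.2265]
orientation: [144.9, -0.2, -38.9]
force: [-0.7, 0.4, -0.4]
opening: 0.0423
gripper_force: 0.0
clock: 20.73
tool_pos: [0.7053, 0.1343, 0.3402]
orientation: [144.8, -0.2, -38.9]
force: [-0.3, 0.4, -0.4]
opening: 0.0527
gripper_force: 0.0
t 20.73 tcp [-167.4    0.7  340.2] grasp [-178.3    0.7  355.7] z [ 0.576  0.001 -0.817] y [ 0.817 -0.004  0.576] Fbox [-0.1 -0.5 -0.4] open 52.7 gf 0.0
0.55 [[230.0, 189.0], [286.0, 137.0]] [[707.0, 144.0], [608.0, 124.0]]
0.62 [[222.0, 174.0], [279.0, 123.0]] [[704.0, 135.0], [604.0, 115.0]]
0.69 [[213.0, 160.0], [271.0, 110.0]] [[701.0, 127.0], [601.0, 107.0]]
```

View pics/f.png

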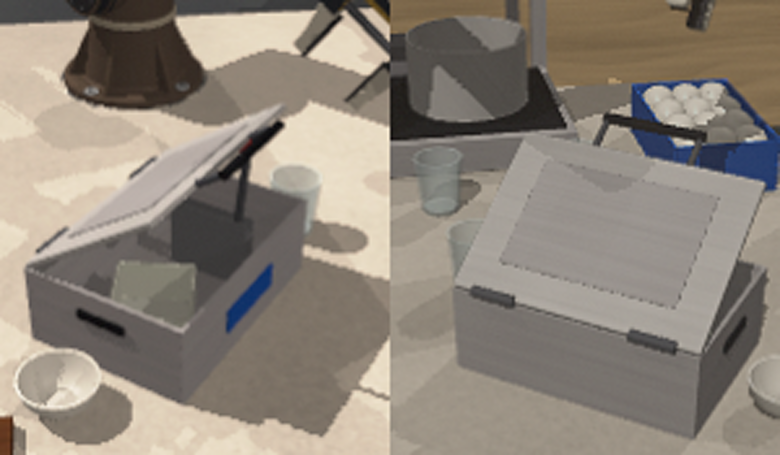

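The lid rests on the raised stay. The handle ends are at (224,174) and (280,123), matching the 0.62 rad prediction, the tub, bowl and glass stand where they were, and the gripper is clear. I'm handing the job in.

```bash
python3 -c "
from plant import workorder; print(workorder.close_job())"
```

```text
the job is handed in; nothing more can be done
None
```

The lid is propped half open on the raised stay's red pin at about 0.62 rad, the gripper is clear, the tub, bowl and glass by the box are where they stood, and the job was handed in at about 21 s.

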